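# Tighten the round plaster mould's clamp to its slip torque

### The arm

A 6-joint arm with a two-finger parallel gripper is mounted at the origin on the work surface. World frame = base frame: x ahead of the robot, y to its left, z up, the work surface at z = 0. Lengths are in m, angles in degrees, forces in N, time in s.
With the tool pointing down it reaches from about 0.25 to 0.725 m from the base axis. Payload 9.7 kg.
Tool frame: the origin (TCP) lies between the finger pads; the fingertips stand 19 mm ahead of it and the grasp point (between the pads) is the TCP; x points along the fingers, y is the direction in which the jaws open and shut, and the axes are right-handed (so a half turn about x gives the same grasp; the last joint's range is limited). The gripper opens to 85 mm and grips with 20 to 120 N. Pads are 22 mm wide; open, the fingers measure 114 mm over their backs; the gripper's body (76 mm by 85 mm) begins 54 mm behind the grasp point. The pads swing forward as they close: fully open they stand 13 mm farther back than shut.
Start: joints at [-75.344, 4.979, 10.078, 95.1, 0, 90], TCP at [0.139, -0.532, 0.25] pointing down, gripper open.
Joint ranges: [-179.16, 179.16], [-48.56, 103.87], [-65.8, 70.77], [-126.05, 130.52], [-82.76, 87.17], [-180, 180]. Speed limits (degrees/s): [127.2, 127.2, 147.25, 180, 180, 180].

### API

Orientations are given as [roll, pitch, yaw] about the fixed x, y, z axes, in that order (R = Rz(yaw) Ry(pitch) Rx(roll)).
In Python, from workcell import bot gives the robot as it stands. The module is installed in compiled form; this text tells all that it offers.
- The arm moves only by the shell command python3 -m handwheel 'ROWS' [FORCE]. ROWS is JSON, a list of rows, each a list of 7 numbers: the turn, a rotation vector about the tool's x, y, z in degrees, then the shift along the tool's x, y, z in m, then the closure, from -1 (fully open) to 1 (shut), so that 0 is half open. In form: [[ax, ay, az, dx, dy, dz, fingers], ...]. A call has 1 to 20 rows; each row is the pose to reach, as a shift and turn from the pose commanded when the call began, along the tool's axes at that moment; what a row does not reach only later rows make up. A row lasts 1/8 s, in which the tool goes at most 62.5 mm and 10.7 degrees, less where a joint would pass 70% of its speed; a pose out of reach is approached as far as the arm can. A call with a gripper value outside its range is refused whole. The fingers move at their own pace and stop on an object; FORCE is the grip in N (left out, the last holds). Time passes only in rows, so rows that repeat a pose let the fingers close. It gives the time, the measured TCP pose, the force and the opening at its end, in the units of the state.
- bot.get_obs(): the state, without advancing time (a new reading comes with each control period).
- bot.camera(name): name is "scene" or "side" or "wrist"; returns a dict with "frame" (480x640x3 uint8, red, green, blue), "fx", "fy", "cx", "cy" (pixels), "R" (3x3) and "t" (3): a world point X has camera coordinates R X + t; the wrist camera has in their place "tool_from_camera" (4x4, takes a point from camera to tool coordinates, whose origin is the TCP and whose axes are the tool frame's). Camera axes: x right, y down, z forward; pixel columns grow to the right and rows downward; lengths in m; the calibration is good to about 2 mm. A picture is of the moment at which its call begins: read the wrist's pose just before it. There is no depth.
- bot.job_done(): hands the job in, once; it reports no verdict.
Trained networks look in a picture, given as the dict that the camera call returned (one of the last four; its "shot" number tells which), for a name from the list of things; names that differ only in an ending like _2 or _b are one class to them, and where a whole thing is asked for, a point or a joint stands for the part that bears it (a point fixed in the world has none). Each returns a list of dicts, best first, with "conf" (0 to 1); they miss things now and then, are a little off and sometimes report something else, mostly with a low value. They report only what shows in the picture. A call takes as long as a camera call. They do not tell look-alikes from the thing itself.
- bot.look_for(name, picture): "bbox" ([left, top, width, height] as shares, 0 to 1, of the picture: columns of its width, rows of its height, round what is visible of it).
- bot.tip_of(name, picture): "centre" ([column, row] as shares, 0 to 1, of the picture: columns of its width, rows of its height: a listed point, or the origin of a listed thing).
The state is a dict: "time": time; "q": joint angles; "qd": joint speeds; "joint_efforts": joint torques, N m; "ee_pos": TCP position; "tcp_rot": TCP orientation; "wrist_force": force on the tool from outside, world axes, zero at the start; "torque": the same for the moment, N m; "opening": finger opening in m.
Only numpy, scipy, OpenCV 4.12 (cv2) and the standard library are available. Lean on these libraries where they do the work, as an engineer would, in place of code of your own. Each camera call takes 0.05 s, during which the arm holds its last target.

### The job

Close up the round plaster casting mould for pouring: turn the T-handle on top of its clamp clockwise (seen from above) until the screw is fully tight and the handle's torque-limiting clutch slips, then stop turning soon after and let go. Leave the handle of the other clamp, which holds the square block mould, as it is.

Things in the scene. Friction and masses are not known exactly. Their poses are not given: they have to be found in the camera images.
- round_grip (a point): Centre of the black T-handle bar (70 long, 14 wide, 22 mm tall, centre 195 mm above the table) of the clamp holding the ROUND white mould (drum, 100 mm diameter). On the screw axis; x along the bar, z up; it does not rise or sink as it turns. Under it: bare stem 14 mm thick, then clutch housing (36 mm diameter, top 166 mm). Fixed metal beam below: 170 x 30 mm, top 150 mm, end nuts to 158 mm.
- round_screw (a joint): Turn of the round mould's screw, rad, growing clockwise seen from above: starts at 0 to 0.5, hard stop (tight) at 1.0. Turns easily (0.05 N m), stays where left. A steel pointer on the clutch housing (reaches 47 mm from the axis) turns with the screw, under the bar's +x half until the clutch slips; at the stop it is parallel to the beam.
- round_slip (a joint): Turn of the round mould's handle past its screw, rad, growing clockwise: 0 until the clutch slips. With the screw at its stop the clutch slips smoothly at about 0.25 N m and stays where left. Turned back (anticlockwise), the handle first undoes the screw. A slip of 0.1 to 0.7 rad (6 to 40 degrees) is right, about 0.3 is best; more than 0.75 is overdone.
- block_end (a point): End of the handle bar of the other, like clamp: 35 mm from that screw's axis, 195 mm above the table. That clamp holds the square BLOCK mould (100 x 100 x 90 mm) and its axis stands at least 320 mm from the round one's. Its handle is not to be turned.
Not all that is in view belongs to the job. Leave any turquoise look-alike of the part that bears round_grip alone.

How it is judged (in metres and radians):
At the end, for the whole second after the job is handed in: The round mould's clamp screw is at its stop (within 0.06 rad of 1.0), its clutch has slipped by at least 0.08 rad and by no more than 0.75 rad (value of joint round_screw above 0.94 rad and value of joint round_slip between 0.08 and 0.75 rad); the robot touches nothing.
It fails at once if the round mould's handle is turned on long past the slip (clutch slipped by more than 0.75 rad) (value of joint round_slip above 0.75 rad).
It fails at once if the block mould's handle is turned (its end moves more than 8 mm) (distance of block_end from where it was at the start of the episode above 0.008 m).
It also fails if it takes over 32 s, if anything falls off the work surface, if the arm or the gripper's body presses on something with over 40 N, if the wrist force passes 120 N, or if a joint passes its speed limit or range.

## Working session

There is one attempt and no reset: what is moved stays moved. The work goes in short steps, Python scripts to look and compute and a shell command to move; the robot and the scene stay as the last step left them, time stands still between calls to the robot, and variables do not carry over. Pictures are saved under pics/ and viewed, and the job is handed in when it is done.

```bash
mkdir -p pics
cat > h.py <<'E'
import numpy as np, cv2
from workcell import bot
def save(p,n): cv2.imwrite('pics/'+n,cv2.cvtColor(p['frame'],cv2.COLOR_RGB2BGR))
def at_z(p,u,v,z):
    R=np.array(p['R']);t=np.array(p['t']);d=R.T@np.array([(u-p['cx'])/p['fx'],(v-p['cy'])/p['fy'],1]);c=-R.T@t
    return c+d*(z-c[2])/d[2]
E
python3 - <<'E'
from h import *
print(bot.get_obs())
for n in('scene','side'):
    p=bot.camera(n);save(p,n+'0.png');
    print(n,-np.array(p['R']).T@p['t'])
    for k in('round_grip','block_end'):
        for r in bot.tip_of(k,p):
            u,v=r['centre'][0]*640,r['centre'][1]*480;print(k,r['conf'],u,v,at_z(p,u,v,.195))
        for r in bot.look_for(k,p):print(' box',r)
E
```

```text
{'time': 0.0, 'q': array([-7.53425563e+01,  5.01034870e+00,  1.00339647e+01,  9.50983521e+01,
       -3.86713876e-05,  9.00001314e+01]), 'qd': array([ 0.04633126,  0.1038214 , -0.06857367, -0.02425492,  0.01691384,
        0.10811963]), 'joint_efforts': array([ 1.67789262e-04, -5.20394325e+01,  4.64800000e+01,  1.64362678e-02,
        6.51728169e-05, -1.26481319e-05]), 'ee_pos': array([ 0.13912104, -0.53190783,  0.24958587]), 'tcp_rot': array([-89.97022153,  89.92526393, 104.6870908 ]), 'wrist_force': array([-0.32443075, -0.56139656,  0.73452279]), 'torque': array([ 0.07627572, -0.01777552,  0.0293462 ]), 'opening': 0.08529499546598812}
scene [ 0.77998453 -0.40294762  0.92990589]
round_grip 0.89 436.8 215.088 [0.57015207 0.25845594 0.195     ]
 box {'bbox': [0.66, 0.4271, 0.037, 0.0604], 'conf': 0.62}
 box {'bbox': [0.5428, 0.2287, 0.0411, 0.0363], 'conf': 0.59}
block_end 0.6 241.72799999999998 343.104 [ 0.46264653 -0.21300601  0.195     ]
 box {'bbox': [0.3709, 0.7112, 0.0341, 0.094], 'conf': 0.93}
side [0.36293641 0.94271985 0.83309954]
round_grip 0.72 224.12800000000001 270.71999999999997 [0.56303583 0.25448852 0.195     ]
round_grip 0.65 398.976 346.992 [0.24800369 0.41082963 0.195     ]
 box {'bbox': [0.5895, 0.7065, 0.0647, 0.0469], 'conf': 0.92}
 box {'bbox': [0.3234, 0.541, 0.0503, 0.0538], 'conf': 0.83}
block_end 0.7 295.424 149.184 [ 0.47353388 -0.22568824  0.195     ]
 box {'bbox': [0.4287, 0.2919, 0.0311, 0.0437], 'conf': 0.55}
```

View pics/scene0.png

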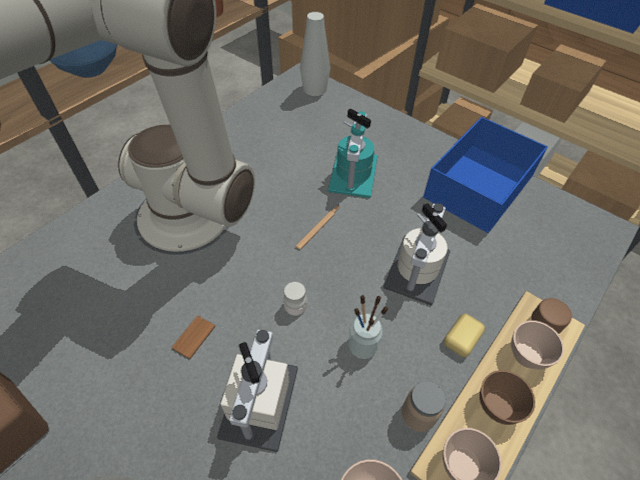

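View pics/side0.png

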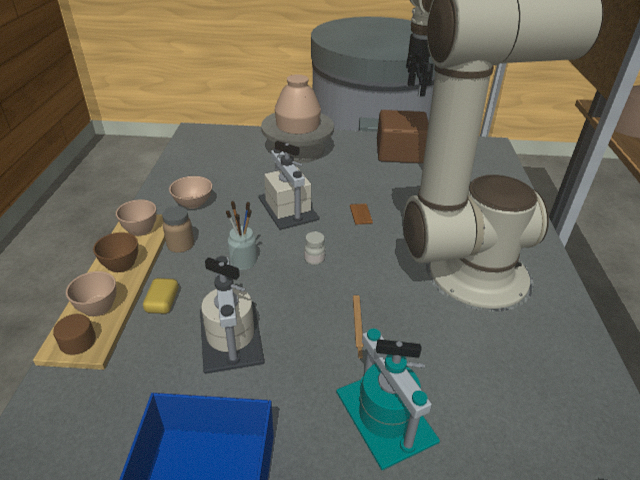

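Candidates for the black handle in the scene view:
- (434,217): on the round white mould, the one I want.
- (357,118): the turquoise look-alike.
- (250,362): on the block mould.

In the side view these are at (222,269), (398,348) and (287,148). I'll check the choice in a close crop.

Run:
```python
import cv2
a=cv2.imread('pics/scene0.png')[180:310,370:470];b=cv2.imread('pics/side0.png')[240:370,180:280]
cv2.imwrite('pics/crop0.png',cv2.resize(cv2.hconcat([a,b]),(800,520),interpolation=cv2.INTER_CUBIC))
```

```text
(no output)
```

View pics/crop0.png

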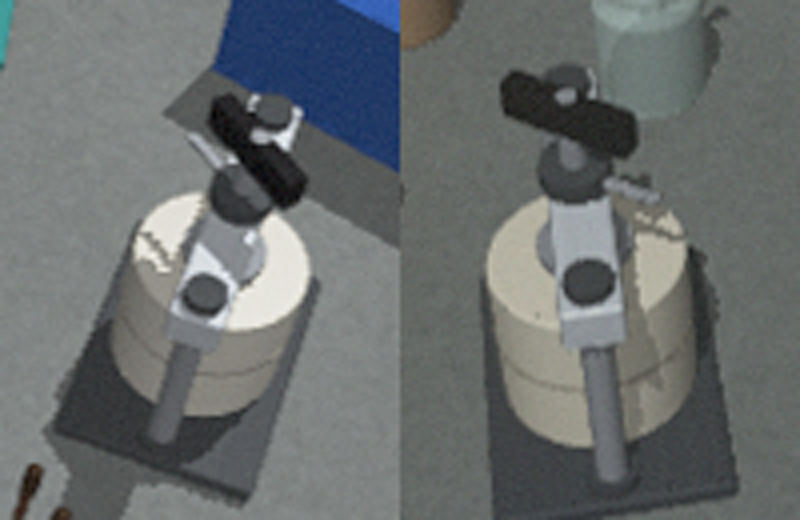

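Run:
```python
from h import *
P={n:bot.camera(n) for n in('scene','side')}
def pr(n,l,pts,z):
    q=[at_z(P[n],*a,z)[:2] for a in pts];d=q[1]-q[0]
    print(n,l,np.round(q,4).tolist(),'mid',np.round((q[0]+q[1])/2,4),'len',np.linalg.norm(d).round(4),'ang',np.degrees(np.arctan2(d[1],d[0])).round(1))
pr('scene','bar',[(425.5,207),(442.5,227.5)],.2)
pr('side','bar',[(208,262),(236,275)],.2)
pr('scene','nuts',[(421,253.5),(439,207)],.158)
pr('side','nuts',[(227,310),(222,260)],.158)
pr('scene','ptr',[(431,229),(418,214)],.16)
pr('side','ptr',[(223,282),(244,289)],.16)
```

```text
scene bar [[0.5412, 0.2583], [0.5981, 0.232]] mid [0.5697 0.2451] len 0.0627 ang -24.8
side bar [[0.5966, 0.2382], [0.5375, 0.2696]] mid [0.5671 0.2539] len 0.067 ang 152.1
scene nuts [[0.589, 0.1779], [0.5509, 0.3161]] mid [0.57  0.247] len 0.1434 ang 105.4
side nuts [[0.5481, 0.3185], [0.5854, 0.1831]] mid [0.5668 0.2508] len 0.1404 ang -74.6
scene ptr [[0.5711, 0.247], [0.5263, 0.2657]] mid [0.5487 0.2563] len 0.0485 ang 157.3
side ptr [[0.5697, 0.2487], [0.5263, 0.2644]] mid [0.548  0.2565] len 0.0461 ang 160.1
```

The crop shows a white drum with a black bar, so this is the right clamp. The axis is near (0.569, 0.249). The bar lies at about 153–155° and the beam at about 105°, so the screw has roughly 48–50° to go. I'll hover above it first.

```bash
python3 -m handwheel '[[0,0,0,-0.05,0,0,-1],[-8,0,0,-0.08,-0.036,-0.034,-1],[-16,0,0,-0.08,-0.072,-0.068,-1],[-24,0,0,-0.08,-0.108,-0.102,-1],[-32,0,0,-0.08,-0.144,-0.136,-1],[-40,0,0,-0.08,-0.18,-0.17,-1],[-48,0,0,-0.08,-0.216,-0.204,-1],[-56,0,0,-0.08,-0.252,-0.238,-1],[-64,0,0,-0.08,-0.288,-0.272,-1],[-72,0,0,-0.08,-0.324,-0.306,-1],[-80,0,0,-0.08,-0.36,-0.34,-1],[-88,0,0,-0.08,-0.396,-0.374,-1],[-96,0,0,-0.08,-0.432,-0.408,-1],[-104,0,0,-0.08,-0.468,-0.442,-1],[-112,0,0,-0.08,-0.504,-0.476,-1],[-120,0,0,-0.08,-0.54,-0.51,-1],[-128,0,0,-0.08,-0.576,-0.544,-1],[-134,0,0,-0.08,-0.612,-0.58,-1],[-138.8,0,0,-0.08,-0.646,-0.614,-1],[-138.8,0,0,-0.08,-0.646,-0.614,-1]]' 40
python3 -m handwheel '[[0,0,0,0,0,0,-1],[0,0,0,0,0,0,-1]]'
python3 - <<'E'
from h import *
o=bot.get_obs();print(o['time'],o['q'],o['ee_pos'],o['tcp_rot'])
p=bot.camera('wrist');save(p,'w1.png');print({k:p[k] for k in p if k!='frame'})
print(bot.tip_of('round_grip',p))
E
```

```text
time: 3.1
ee_pos: [0.5708, 0.2509, 0.3273]
tcp_rot: [-134.5, 89.8, -160.9]
wrist_force: [0.4, 0.2, -0.4]
opening: 0.0851
time: 3.35
ee_pos: [0.5694, 0.2473, 0.3313]
tcp_rot: [44.8, 89.9, 18.2]
wrist_force: [-0.5, -0.2, -0.3]
opening: 0.0854
3.35 [ 2.34828024e+01  1.85433048e+01  3.51983674e+01  1.06585885e+02
 -6.40452453e-03  5.00934104e+01] [0.56938293 0.24733914 0.33126858] [44.80401213 89.93052635 18.19340024]
{'fx': 423.14997260402015, 'fy': 423.14997260402015, 'cx': 326.65321803410643, 'cy': 242.79121342713253, 'tool_from_camera': array([[-7.56304012e-04, -2.90390263e-01,  9.56908002e-01,
        -1.23414605e-01],
       [ 9.99999295e-01,  6.56080590e-04,  9.89460734e-04,
        -6.31222070e-04],
       [-9.15138529e-04,  9.56908075e-01,  2.90389562e-01,
        -7.40723461e-02],
       [ 0.00000000e+00,  0.00000000e+00,  0.00000000e+00,
         1.00000000e+00]]), 'shot': 5}
[{'centre': [0.507, 0.4894], 'conf': 0.74}]
```

View pics/w1.png

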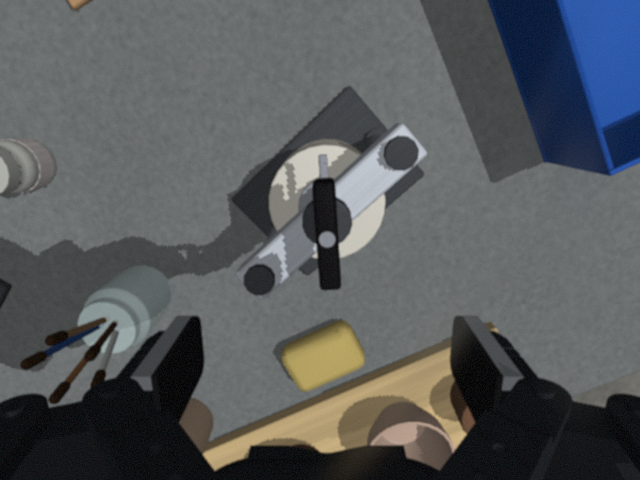

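The wrist view shows the bar from (324,180) to (330,288) with the pointer tip at (322,157). The nuts are at (401,153) and (259,279), so clockwise from pointer to beam is a bit under 50°. Next I'll work these out in metres.

```bash
cat >> h.py <<'E'
from scipy.spatial.transform import Rotation as Ro
def wz(p,o,u,v,z):
    T=np.array(p['tool_from_camera']);W=Ro.from_euler('xyz',o['tcp_rot'],degrees=True).as_matrix()
    d=W@T[:3,:3]@np.array([(u-p['cx'])/p['fx'],(v-p['cy'])/p['fy'],1]);c=W@T[:3,3]+o['ee_pos']
    return (c+d*(z-c[2])/d[2])[:2]
def seg(p,o,l,a,b,z):
    q=np.array([wz(p,o,*a,z),wz(p,o,*b,z)]);d=q[1]-q[0]
    print(l,q.round(4).tolist(),'mid',q.mean(0).round(4),'len',np.linalg.norm(d).round(4),'ang',np.degrees(np.arctan2(d[1],d[0])).round(1))
def axes(o):
    W=Ro.from_euler('xyz',o['tcp_rot'],degrees=True).as_matrix();print('W cols',W.round(4).tolist(),'y ang',np.degrees(np.arctan2(W[1,1],W[0,1])).round(1));return W
E
python3 - <<'E'
from h import *
o=bot.get_obs();W=axes(o)
p=bot.camera('wrist')
seg(p,o,'bar',(330,288),(324,180),.206)
seg(p,o,'nuts',(259,279),(401,153),.158)
seg(p,o,'ptr',(326.5,218),(322,157),.16)
for r in bot.tip_of('round_grip',p):
    g=wz(p,o,r['centre'][0]*640,r['centre'][1]*480,.195);print('net',g)
print('tool shift to (.569,.2485,.197):',W.T@(np.array([.569,.2485,.197])-o['ee_pos']))
E
```

```text
W cols [[0.0013, 0.448, 0.8941], [0.0006, 0.8941, -0.448], [-1.0, 0.0011, 0.001]] y ang 63.4
bar [[0.5985, 0.2349], [0.5355, 0.2623]] mid [0.567  0.2486] len 0.0687 ang 156.5
nuts [[0.5865, 0.1817], [0.5489, 0.3147]] mid [0.5677 0.2482] len 0.1381 ang 105.8
ptr [[0.5666, 0.2485], [0.5268, 0.2649]] mid [0.5467 0.2567] len 0.0431 ang 157.5
tool shift to (.569,.2485,.197): [ 0.134355    0.00069471 -0.00101149]
```

The axis is at (0.567, 0.2485) and the bar at 156.5°, with the beam at 105.8°, so the screw has about 51° to go. I'll descend with a 3° correction and grip.

```bash
python3 -m handwheel '[[-3,0,0,0.03,0,-0.003,-0.5],[-3,0,0,0.06,0,-0.003,-0.5],[-3,0,0,0.09,0,-0.003,-0.5],[-3,0,0,0.115,0,-0.003,-0.5],[-3,0,0,0.134,0,-0.003,-0.5],[-3,0,0,0.134,0,-0.003,-0.5],[-3,0,0,0.134,0,-0.003,-0.5]]' 40
python3 - <<'E'
from h import *
o=bot.get_obs();print(o['time'],o['ee_pos'],o['opening'],o['wrist_force'],o['torque']);axes(o)
save(bot.camera('wrist'),'w2.png')
E
```

```text
time: 4.42
ee_pos: [0.5672, 0.2495, 0.1975]
tcp_rot: [47.7, 89.9, 24.2]
wrist_force: [0.1, -0.2, 0.0]
opening: 0.0644
4.425 [0.56723482 0.24949462 0.19751162] 0.06439485917073874 [ 0.1272582  -0.19213775  0.0209381 ] [ 0.02963095  0.03018035 -0.00060595]
W cols [[0.0012, 0.3997, 0.9167], [0.0006, 0.9167, -0.3997], [-1.0, 0.001, 0.0009]] y ang 66.4
```

View pics/w2.png

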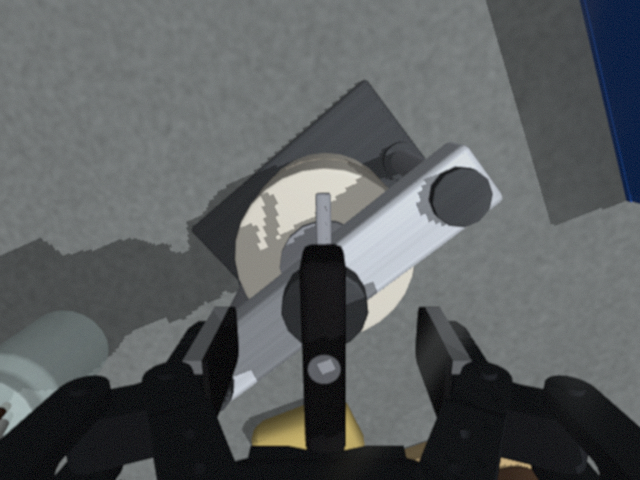

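The bar stands upright at column 323, between pads at about 225 and 430, so it is centred and aligned. Now I'll grip.

```bash
python3 -m handwheel '[[0,0,0,0,0,0,1],[0,0,0,0,0,0,1],[0,0,0,0,0,0,1],[0,0,0,0,0,0,1],[0,0,0,0,0,0,1]]' 40
python3 - <<'E'
from h import *
o=bot.get_obs();print(o['time'],o['ee_pos'],o['opening'],o['wrist_force'],o['torque']);axes(o)
p=bot.camera('wrist');save(p,'w3.png')
E
```

```text
time: 5.1
ee_pos: [0.5668, 0.249, 0.1967]
tcp_rot: [-72.8, 89.9, -96.4]
wrist_force: [-2.9, -4.1, 4.9]
opening: 0.0134
5.1 [0.56683067 0.24900679 0.19672944] 0.013385361206611717 [-2.9438923  -4.05577606  4.89549393] [-0.83896854  0.57828629 -0.08525711]
W cols [[-0.0001, 0.3998, 0.9166], [-0.0009, 0.9166, -0.3998], [-1.0, -0.0009, 0.0003]] y ang 66.4
```

View pics/w3.png

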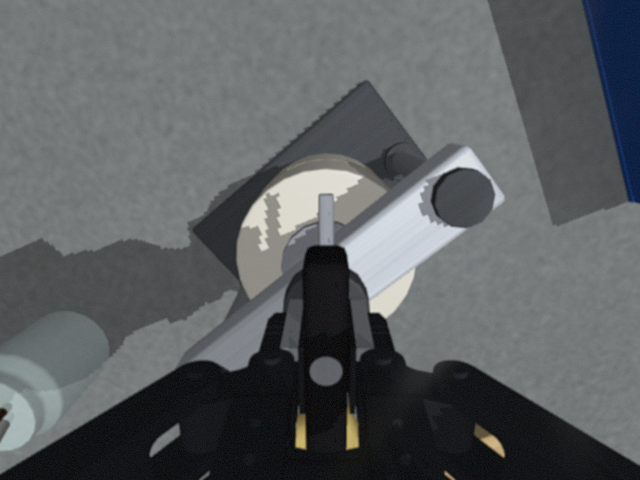

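The bar is gripped, with an opening of 13.4 mm. I'll turn 45°, just short of the expected stop, and check.

```bash
python3 -m handwheel '[[6,0,0,0,0,0,1],[12,0,0,0,0,0,1],[18,0,0,0,0,0,1],[24,0,0,0,0,0,1],[30,0,0,0,0,0,1],[36,0,0,0,0,0,1],[41,0,0,0,0,0,1],[45,0,0,0,0,0,1],[45,0,0,0,0,0,1],[45,0,0,0,0,0,1]]'
python3 - <<'E'
from h import *
o=bot.get_obs();print(o['time'],o['ee_pos'],o['opening'],o['wrist_force'],o['torque']);axes(o)
p=bot.camera('wrist');save(p,'w4.png')
E
```

```text
time: 6.4
ee_pos: [0.5678, 0.2499, 0.1968]
tcp_rot: [90.4, 89.9, 21.9]
wrist_force: [5.6, 1.6, 1.5]
opening: 0.0133
6.4 [0.56778672 0.249855   0.19678087] 0.013300118447890781 [5.60899444 1.58712202 1.47369796] [ 0.25933532 -1.28270583 -0.03997231]
W cols [[0.002, 0.9301, 0.3672], [0.0008, 0.3672, -0.9301], [-1.0, 0.0022, -0.0]] y ang 21.5
```

View pics/w4.png

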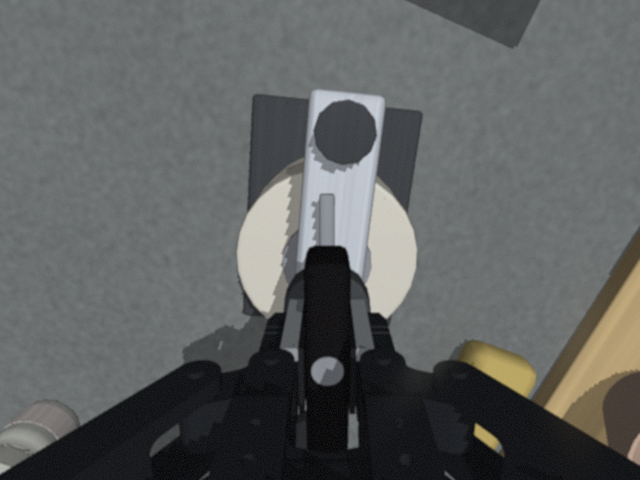

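The pointer at (327,215) is still in line with the bar and about 5–6° short of the beam. I'll turn 23° more, 6° to the stop and about 17° of slip.

```bash
python3 -m handwheel '[[5,0,0,0,0,0,1],[10,0,0,0,0,0,1],[14,0,0,0,0,0,1],[14,0,0,0,0,0,1],[14,0,0,0,0,0,1]]'
python3 - <<'E'
from h import *
o=bot.get_obs();print(o['time'],o['wrist_force'],o['torque']);axes(o)
E
python3 -m handwheel '[[4,0,0,0,0,0,1],[9,0,0,0,0,0,1],[9,0,0,0,0,0,1],[9,0,0,0,0,0,1]]'
python3 - <<'E'
from h import *
o=bot.get_obs();print(o['time'],o['ee_pos'],o['opening'],o['wrist_force'],o['torque']);axes(o)
p=bot.camera('wrist');save(p,'w5.png')
E
```

```text
time: 7.08
ee_pos: [0.5682, 0.2499, 0.1968]
tcp_rot: [100.6, 89.8, 18.2]
wrist_force: [7.6, 2.3, 1.6]
opening: 0.0134
7.075 [7.56713599 2.34212635 1.61956252] [ 0.33896183 -1.79444548 -0.07143694]
W cols [[0.0029, 0.9914, 0.1312], [0.0009, 0.1312, -0.9914], [-1.0, 0.003, -0.0006]] y ang 7.5
time: 7.58
ee_pos: [0.5685, 0.2499, 0.1968]
tcp_rot: [106.7, 89.8, 15.2]
wrist_force: [8.4, 0.9, 1.2]
opening: 0.0132
7.575 [0.56848316 0.24992648 0.19677303] 0.013154561939802037 [8.38007075 0.87819677 1.21687203] [ 0.33954433 -2.08812736 -0.00611542]
W cols [[0.0034, 0.9997, -0.0256], [0.0009, -0.0256, -0.9997], [-1.0, 0.0034, -0.001]] y ang -1.5
```

View pics/w5.png

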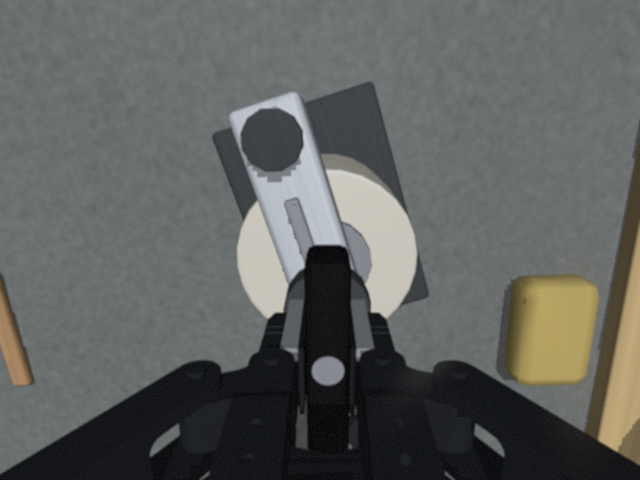

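The pointer (300,225) is parallel to the beam, and the bar is about 17° past it (clutch slip ≈ 0.3 rad). I'll ease off the side load, open and lift.

```bash
python3 -m handwheel '[[0,0,0,0,0.0015,0,1],[0,0,0,0,0.0015,0,1],[0,0,0,0,0.0015,0,-0.6],[0,0,0,0,0.0015,0,-0.6],[0,0,0,0,0.0015,0,-0.6],[0,0,0,0,0.0015,0,-0.6],[0,0,0,0,0.0015,0,-0.6]]'
python3 -m handwheel '[[0,0,0,-0.03,0,0,-0.6],[0,0,0,-0.07,0,0,-0.6],[0,0,0,-0.11,0,0,-0.6],[0,0,0,-0.13,0,0,-0.6],[0,0,0,-0.13,0,0,-0.6],[0,0,0,-0.13,0,0,-0.6]]'
python3 - <<'E'
from h import *
o=bot.get_obs();print(o['time'],o['ee_pos'],o['opening'],o['wrist_force']);axes(o)
p=bot.camera('wrist');save(p,'w6.png')
for n in('scene','side'):
    q=bot.camera(n);save(q,n+'6.png')
E
```

```text
time: 8.5
ee_pos: [0.5685, 0.2495, 0.1962]
tcp_rot: [-59.6, 90.0, -151.1]
wrist_force: [0.4, -0.2, -0.4]
opening: 0.0685
time: 9.25
ee_pos: [0.5685, 0.2495, 0.325]
tcp_rot: [-64.9, 89.9, -156.5]
wrist_force: [-0.0, 0.4, -1.4]
opening: 0.0682
9.25 [0.56853008 0.24950655 0.32498073] 0.06820162715364499 [-0.03463065  0.35018912 -1.39914772]
W cols [[-0.0013, 0.9996, -0.027], [-0.0006, -0.027, -0.9996], [-1.0, -0.0013, 0.0006]] y ang -1.5
```

View pics/w6.png

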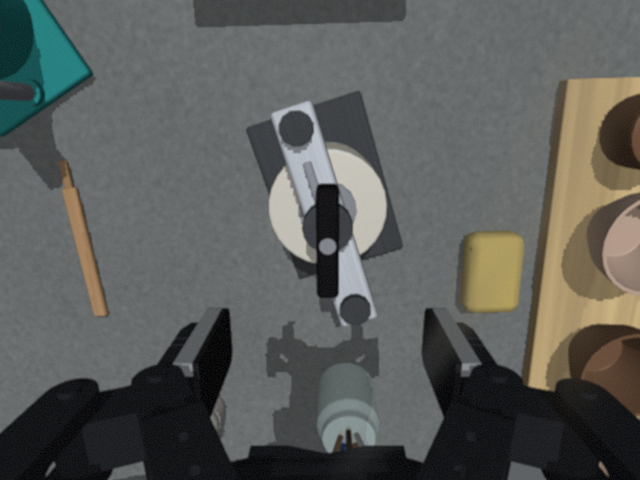

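View pics/scene6.png

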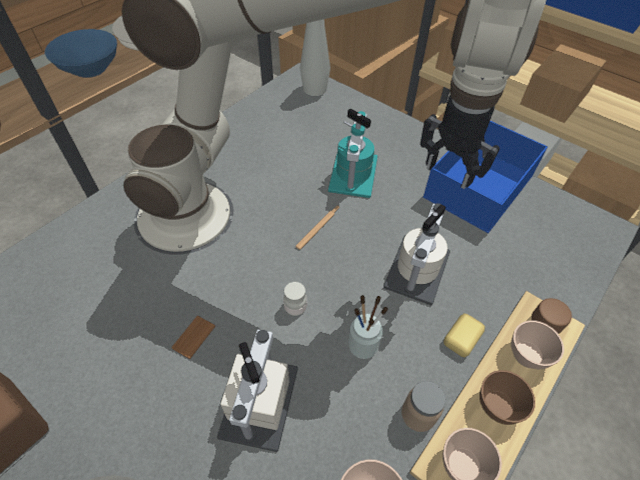

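The handle is released and the gripper is clear. The bar (327,185)–(328,297) stayed at its angle, the pointer (310,178) lies along the beam, and the block handle (250,362) looks unmoved. One last measurement before handing in.

Run:
```python
from h import *
o=bot.get_obs();p=bot.camera('wrist')
seg(p,o,'bar',(328,297),(327,185),.206)
seg(p,o,'nuts',(355,310),(296,128),.158)
seg(p,o,'ptr',(327,224),(307,164),.16)
a=cv2.imread('pics/scene0.png')[320:440,200:310].astype(int);b=cv2.imread('pics/scene6.png')[320:440,200:310].astype(int)
d=abs(a-b).max(2)[15:70,25:75];print('block handle diff >60 px:',(d>60).sum())
bot.job_done()
```

```text
bar [[0.5679, 0.2141], [0.5691, 0.2841]] mid [0.5685 0.2491] len 0.07 ang 89.0
nuts [[0.5875, 0.1814], [0.5493, 0.3148]] mid [0.5684 0.2481] len 0.1388 ang 106.0
ptr [[0.5682, 0.2492], [0.5558, 0.2913]] mid [0.562  0.2703] len 0.0438 ang 106.4
block handle diff >60 px: 0
the job is handed in; nothing more can be done
```

I tightened the round mould's clamp: I gripped its black T-handle, turned it about 68° clockwise until the clutch slipped, let go and lifted clear. I handed the job in at about 9.5 s of the 32 s allowed; no verdict is reported.

The last checks, measured from the wrist camera after release:
- **Screw:** the pointer lies at 106.4° and the beam at 106.0°, so the screw is at its stop.
- **Clutch slip:** the bar lies at 89.0°, which is about 17° (0.30 rad) past the beam.
- **Robot clear:** the gripper is open about 130 mm above the handle, with wrist force near zero.
- **Block handle:** the before and after pictures show no change.

The wrist moment about the vertical stayed between about −0.09 and 0 N m at every reading while gripped and did not clearly show the 0.25 N m slip. I judged the slip from the pictures instead. No other check failed or disagreed.

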